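# Draw the tray of white dials out of the drying hood with the pull hook

### The arm

A 6-joint arm with a two-finger parallel gripper is mounted at the origin on the work surface. World frame = base frame: x ahead of the robot, y to its left, z up, the work surface at z = 0. Lengths are in m, angles in rad, forces in N, time in s.
With the tool pointing down it reaches from about 0.275 to 0.85 m from the base axis. Payload 19 kg.
Tool frame: the origin (TCP) lies at the very end of the fingers, on their centre line; the grasp point (between the pads) lies grip_point_offset behind it (grip_point_offset is the distance from the TCP to the grasp point, in m); z points along the fingers, y is the direction in which the jaws open and shut (so a half turn about z gives the same grasp; the last joint's range is limited). The gripper opens to 85 mm and grips with 20 to 120 N. Pads are 22 mm wide; open, the fingers measure 114 mm over their backs; the gripper's body (76 mm by 85 mm) begins 54 mm behind the grasp point. The pads swing forward as they close: fully open they stand 13 mm farther back than shut.
Start: joints at [-1.311, 0.15, 1.437, -0, 1.554, -0.134], TCP at [0.221, -0.531, 0.231] pointing down, gripper open.
Joint ranges: [-2.8, 2.8], [-0.68, 2.1], [0.12, 2.68], [-1.39, 4.53], [0.16, 2.79], [-2.81, 2.81]. Speed limits (rad/s): [1.89, 1.89, 2.22, 3.01, 3.01, 3.01].

### API

Orientations are given as a unit quaternion [w, x, y, z].
In Python, from workcell import move_ptp, move_l, movej, move_gripper, hold, solve_ik, get_obs, snapshot, camera_params, PlanningError, close_job, grip_point_offset gives the robot as it stands. Calls block until the motion is done:
- move_ptp(position, orientation): joint-space move of the TCP to a pose.
- move_l(position, attitude=None, max_speed=0.15, threshold=None): straight line of the TCP; attitude=None keeps the orientation; max_speed is the mean speed in m/s. With threshold (N) it stops when the force on the tool has changed by that much, and returns True; else False.
- movej(angles): joint-space move.
- move_gripper(opening, effort=None): opening from 0.0 (shut) to 1.0 (fully open); effort is the grip in N (None keeps the last); returns when the fingers have stopped.
- hold(seconds).
- solve_ik(position, orientation): joint angles nearest the present ones, or None.
- get_obs(): the state.
- snapshot(name): name is "scene" or "top" or "wrist"; returns the picture (480x640x3 uint8, red, green, blue); there is no depth.
- camera_params(name): a dict with "K" (3x3 intrinsics, pixels), "R" (3x3) and "t" (3): a world point X has camera coordinates R X + t. Camera axes: x right, y down, z forward; pixel columns grow to the right and rows downward; lengths in m; the calibration is good to about 2 mm. A picture is of the moment at which its call begins: read the wrist's pose just before it. camera_params takes no time and is no camera call; for the wrist camera it gives the pose at the moment of the call.
A pose or a line that the arm cannot do raises PlanningError and nothing moves.
- close_job(): hands the job in, once; it reports no verdict.
The state is a dict: "clock": time; "joint_positions": joint angles; "qd": joint speeds; "effort": joint torques, N m; "tcp_pos": TCP position; "tcp_rot": TCP orientation; "ft_force": force on the tool from outside, world axes, zero at the start; "ft_torque": the same for the moment, N m; "width": opening from 0.0 (shut) to 1.0 (fully open).
Only numpy, scipy, OpenCV 4.12 (cv2) and the standard library are available. Lean on these libraries where they do the work, as an engineer would, in place of code of your own. Each camera call takes 0.05 s, during which the arm holds its last target.

### The job

Take the yellow-handled pull hook from its red rest, put it down into the ring of the tray of white dials and use it to drag that tray forward until the whole tray is clear of the drying hood. Do not touch the trays with the gripper and leave the tray of green dials where it is. Then put the hook back on its rest as it lay, handle level and hook pointing down, and let go.

Things in the scene. Friction and masses are not known exactly. Their poses are not given: they have to be found in the camera images.
- hook_tool: Pull hook, 120 g (sizes in mm): yellow handle 110 x 22 x 24 high, 8 rod level from its front, bent down at the end. Origin: the bent end's lower tip; x from handle to hook, z up. Handle centre at x -100, z 56 (grip across the 22); rod at z 56. Lies level on a fixed rest: two red crossbars, 10 thick, 72 apart, tops 66 over the bench, 80 between upstands; put it back there, tip 22 up.
- white_tray: Dark steel tray with 12 white watch dials fixed on it, 250 g, loose; a flat-lying brass ring (wire 6 mm, opening 31 mm) at its front. Origin: ring centre, 16 mm above the bench; x from ring into tray, z up. Plate x 20 to 120, 84 wide, 10 high (white front bar: 16). Starts about 60 mm inside a bay of the hood; drag along -x. A hook tip 6 mm above the bench is well through the ring.
- green_tray: The same tray with the same ring, but with green dials and front bar, in the other bay. Same origin and axes. To be left alone.
- dryer: Low fixed drying hood, grey with a red stripe on top along the front, 160 deep x 230 wide x 62 high; two bays 97 wide, 32 high, open in front, middles at y +54.5 and -54.5. Origin: on the bench under the middle of the front face; x from the front face into the hood, z up. Trays come out along -x; a tray is clear when its ring centre is over 120 mm in front of the face.
Not all that is in view belongs to the job. What is meant by the hook_tool is not orange, and is the smaller of those in its own colour.

How it is judged:
By the outcome, as a careful person would: the job done as asked, in the order asked, and still so for the second after the job is handed in, with the robot touching nothing.
It also fails if it takes over 48 s, if anything falls off the work surface, if the arm or the gripper's body presses on something with over 40 N, if the wrist force passes 120 N, or if a joint passes its speed limit or range.

## Working session

There is one attempt and no reset: what is moved stays moved. The work goes in short steps, each a Python script; the robot and the scene stay as the last script left them, time stands still between calls to the robot, and variables do not carry over. Pictures are saved under pics/ and viewed, and the job is handed in when it is done.

```bash
ls; mkdir -p pics
python3 - <<'E'
from workcell import *
import cv2, numpy as np
for n in ("scene","top"):
    im=snapshot(n); cv2.imwrite(f"pics/{n}0.png",im[:,:,::-1])
    p=camera_params(n); print(n,np.round(p["K"],1).tolist(),np.round(p["R"],3).tolist(),np.round(p["t"],3).tolist())
o=get_obs(); print(o["clock"],o["tcp_pos"],o["tcp_rot"],grip_point_offset)
E
```

```text
pics
scene [[530.9, 0.0, 323.9], [0.0, 530.9, 239.1], [0.0, 0.0, 1.0]] [[0.873, 0.488, -0.023], [0.242, -0.474, -0.847], [-0.424, 0.733, -0.532]] [-0.462, -0.209, 1.617]
top [[579.4, 0.0, 312.3], [0.0, 579.4, 246.5], [0.0, 0.0, 1.0]] [[-0.062, -0.998, -0.007], [-0.973, 0.062, -0.221], [0.221, -0.007, -0.975]] [-0.174, 0.633, 1.092]
0.1 [ 0.22057548 -0.53077992  0.23075761] [-5.28409280e-04  9.80672910e-01  1.95653685e-01 -1.04257634e-05] 0.0187
```

View pics/scene0.png

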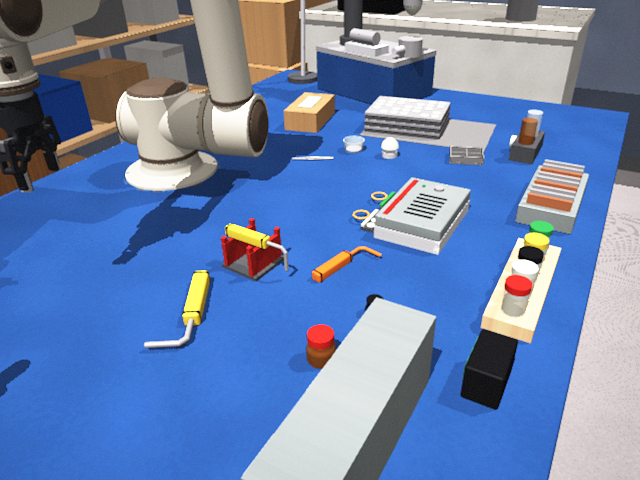

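View pics/top0.png

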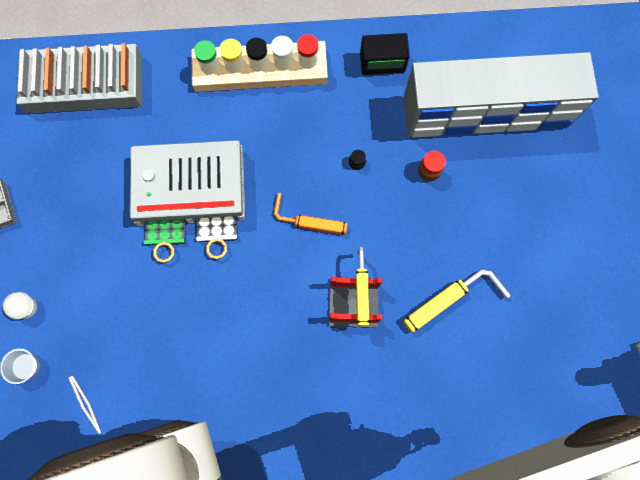

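Pull-hook candidates in the top view: yellow on the red rest (362,297), a larger yellow one lying on the bench (437,305), and orange (321,224). The one on the rest fits, as it is yellow and the smaller of the two. The white tray's ring is at (217,249), next to the green one at (164,252). I'll confirm both with enlarged crops.

```bash
cat > h.py <<'E'
import numpy as np, cv2
from workcell import *
def ray(cam,uv,p=None):
    p=p or camera_params(cam); K,R,t=map(np.asarray,(p["K"],p["R"],p["t"]))
    d=R.T@np.linalg.inv(K)@np.array([uv[0],uv[1],1.]); return -R.T@t,d/np.linalg.norm(d)
def onz(cam,uv,z,p=None):
    c,d=ray(cam,uv,p); return c+d*(z-c[2])/d[2]
def proj(cam,X,p=None):
    p=p or camera_params(cam); v=np.asarray(p["K"])@(np.asarray(p["R"])@np.asarray(X)+p["t"]); return v[:2]/v[2]
def yaw_q(yaw):
    # tool down; jaws (tool y) ; tool x at angle yaw in the world
    from scipy.spatial.transform import Rotation as Ro
    c,s=np.cos(yaw),np.sin(yaw)
    q=Ro.from_matrix(np.array([[c,s,0],[s,-c,0],[0,0,-1]])).as_quat(); return q[[3,0,1,2]]
E
python3 - <<'E'
import cv2,numpy as np
t=cv2.imread("pics/top0.png"); s=cv2.imread("pics/scene0.png")
a=cv2.resize(t[235:340,310:430],None,fx=3.3,fy=3.3,interpolation=2)
b=cv2.resize(t[195:275,120:250],None,fx=3,fy=3,interpolation=2)
c=cv2.resize(s[210:290,210:300],None,fx=3,fy=3,interpolation=2)
o=np.zeros((590,800,3),np.uint8)
for im,(x,y) in ((a,(0,0)),(b,(400,0)),(c,(400,245))): o[y:y+im.shape[0],x:x+im.shape[1]]=im[:590-y,:800-x]
cv2.imwrite("pics/crop0.png",o)
E
```

```text
(no output)
```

View pics/crop0.png

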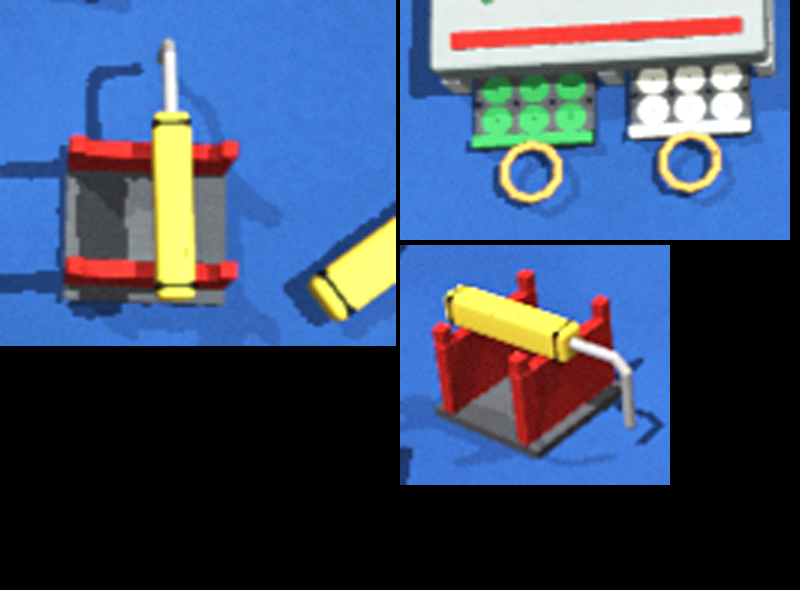

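The crop confirms both: the smaller yellow hook on the red rest, and the white tray on the right in the top view (the green tray is on the left). Next I'll measure positions.

```bash
cat > m.py <<'E'
from h import *
def masks(im):
    hsv=cv2.cvtColor(im,cv2.COLOR_BGR2HSV); return hsv
def blob(m,box):
    z=np.zeros_like(m); x0,y0,x1,y1=box; z[y0:y1,x0:x1]=m[y0:y1,x0:x1]
    cs,_=cv2.findContours(z,cv2.RETR_EXTERNAL,cv2.CHAIN_APPROX_NONE); return max(cs,key=cv2.contourArea)
E
python3 - <<'E'
from m import *
im=cv2.imread("pics/top0.png"); hsv=masks(im)
pt=camera_params("top"); R=np.array(pt["R"]); print("cam",-R.T@pt["t"])
Y=cv2.inRange(hsv,(22,120,110),(35,255,255))
def rectworld(c,z):
    w=np.array([onz("top",p[0],z)[:2] for p in c],np.float32); return cv2.minAreaRect(w*1000)
c=blob(Y,(345,255,380,335)); print("handle bbox",cv2.boundingRect(c),rectworld(c,.085))
S=camera_params("scene")
Rr=cv2.inRange(hsv,(0,120,90),(6,255,255))|cv2.inRange(hsv,(174,120,90),(180,255,255))
c=blob(Rr,(120,195,250,215)); print("stripe",rectworld(c,.062))
for n,b in (("bar1",(320,270,390,295)),("bar2",(320,308,390,330))):
    z=np.zeros_like(Rr); z[b[1]:b[3],b[0]:b[2]]=Rr[b[1]:b[3],b[0]:b[2]]
    ys,xs=np.nonzero(z); w=np.array([onz("top",(x,y),.075)[:2] for x,y in zip(xs,ys)],np.float32); print(n,cv2.minAreaRect(w*1000))
B=cv2.inRange(hsv,(12,80,90),(24,255,255))
for n,b in (("green",(148,238,180,266)),("white",(203,234,232,262))):
    c=blob(B,b); (u,v),(a,bb),_=cv2.fitEllipse(c); print("ring",n,(u,v),a,bb,onz("top",(u,v),.016),cv2.boundingRect(c))
im=cv2.imread("pics/top0.png")
cv2.imwrite("pics/mask.png",np.hstack([Y[200:340,320:400],Rr[200:340,320:400],B[200:340,140:250]]))
E
```

```text
cam [ 0.36335112 -0.20468594  1.20401552]
handle bbox (356, 269, 13, 57) ((511.10101318359375, -302.9125671386719), (23.354896545410156, 109.52860260009766), 85.48594665527344)
stripe ((725.2374877929688, 42.949012756347656), (197.7056427001953, 12.045772552490234), 89.63904571533203)
bar1 ((542.630615234375, -294.182373046875), (98.60505676269531, 19.492786407470703), 83.84764099121094)
bar2 ((472.9220275878906, -287.7782287597656), (99.19277954101562, 15.707252502441406), 84.89028930664062)
ring green (164.71377563476562, 250.76708984375) 13.213886260986328 16.60222053527832 [0.64317944 0.09697432 0.016     ] (156, 244, 18, 14)
ring white (217.16500854492188, 247.3404083251953) 14.282536506652832 17.071090698242188 [ 0.64354376 -0.01340849  0.016     ] (209, 240, 18, 15)
```

Run:
```python
from m import *
q=yaw_q(np.radians(-5)); 
move_ptp([.511,-.303,.24],q)
p=camera_params("wrist"); im=snapshot("wrist"); cv2.imwrite("pics/w1.png",im[:,:,::-1]); np.savez("w1.npz",**{k:np.array(p[k]) for k in "KRt"})
print(get_obs()["clock"],get_obs()["tcp_pos"],get_obs()["joint_positions"]); R=np.array(p["R"]); print(-R.T@p["t"],R.round(2))
```

```text
1.5333 [ 0.51046539 -0.30380605  0.23993784] [-6.66408450e-01  1.87705185e-01  1.37682688e+00 -1.64419600e-04
  1.57718950e+00  9.92313702e-01]
[ 0.57714048 -0.30955751  0.3825737 ] [[-0.09 -1.    0.  ]
 [-0.96  0.08  0.26]
 [-0.26  0.02 -0.97]]
```

View pics/w1.png

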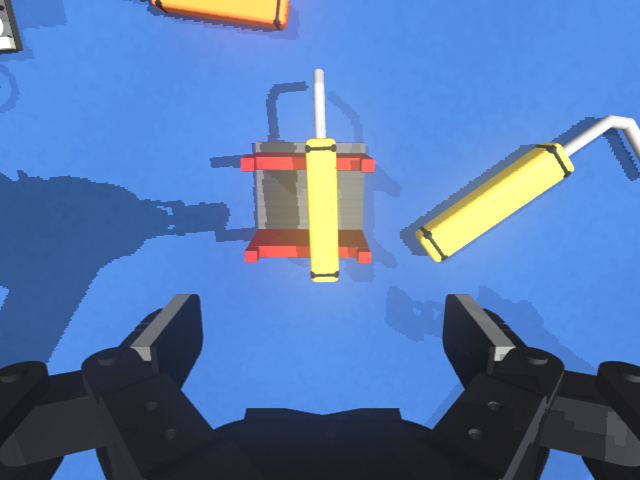

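The wrist view shows the handle at column ~322, rows 139–282, with the rod end at (319,72). It lies between the upstands, nearer the right one.

Run:
```python
from m import *
p=dict(np.load("w1.npz")); im=cv2.imread("pics/w1.png"); hsv=masks(im)
Y=cv2.inRange(hsv,(22,100,90),(35,255,255))
Y=cv2.morphologyEx(Y,cv2.MORPH_CLOSE,np.ones((7,7)))
c=blob(Y,(290,125,360,295)); print(cv2.boundingRect(c))
w=np.array([onz(0,q[0],.09,p)[:2] for q in c],np.float32)*1000; print(cv2.minAreaRect(w))
for row in (150,170,190,210,230,250,270):
    xs=np.nonzero(Y[row,290:360])[0]+290; print(row,xs.min(),xs.max(),onz(0,(xs.min(),row),.09,p)[:2].round(4),onz(0,(xs.max()+1,row),.09,p)[:2].round(4))
print("rod end",onz(0,(319,72),.08,p), "rear", onz(0,(324,282),.09,p), onz(0,(321,139),.09,p))
# rod tip predicted, z=.022
Rr=cv2.inRange(hsv,(0,120,90),(6,255,255))|cv2.inRange(hsv,(174,120,90),(180,255,255))
for b in ((235,150,380,175),(235,244,380,264)):
    z=np.zeros_like(Rr); z[b[1]:b[3],b[0]:b[2]]=Rr[b[1]:b[3],b[0]:b[2]]
    ys,xs=np.nonzero(z); w=np.array([onz(0,(x,y),.075,p)[:2] for x,y in zip(xs,ys)],np.float32); print(cv2.minAreaRect(w*1000))
# scene view: tip check
s=cv2.imread("pics/scene0.png"); 
for z,x in ((.090,0),):pass
```

```text
(306, 138, 32, 144)
((515.425048828125, -304.4392395019531), (21.90157699584961, 108.4966049194336), 86.82643127441406)
150 308 331 [ 0.5619 -0.2981] [ 0.5604 -0.3151]
170 306 336 [ 0.5479 -0.2953] [ 0.546  -0.3176]
190 307 336 [ 0.5334 -0.2946] [ 0.5315 -0.3165]
210 308 337 [ 0.5185 -0.2939] [ 0.5166 -0.316 ]
230 309 337 [ 0.5032 -0.2932] [ 0.5013 -0.3149]
250 310 337 [ 0.4875 -0.2924] [ 0.4856 -0.3137]
270 311 337 [ 0.4713 -0.2917] [ 0.4695 -0.3124]
rod end [ 0.6142162  -0.31053808  0.08      ] rear [ 0.460609   -0.30081913  0.09      ] [ 0.56871458 -0.30797834  0.09      ]
((552.3521728515625, -295.9036560058594), (100.2385482788086, 12.832893371582031), 84.54444885253906)
((480.62237548828125, -289.2718811035156), (100.69624328613281, 14.56434154510498), 84.48928833007812)
```

Run:
```python
from m import *
q=yaw_q(np.radians(-1)); 
move_ptp([.56,-.013,.24],q)
p=camera_params("wrist"); im=snapshot("wrist"); cv2.imwrite("pics/w2.png",im[:,:,::-1]); np.savez("w2.npz",**{k:np.array(p[k]) for k in "KRt"})
print(get_obs()["clock"],get_obs()["tcp_pos"])
```

```text
2.7167 [ 0.5600744  -0.01435371  0.23991575]
```

View pics/w2.png

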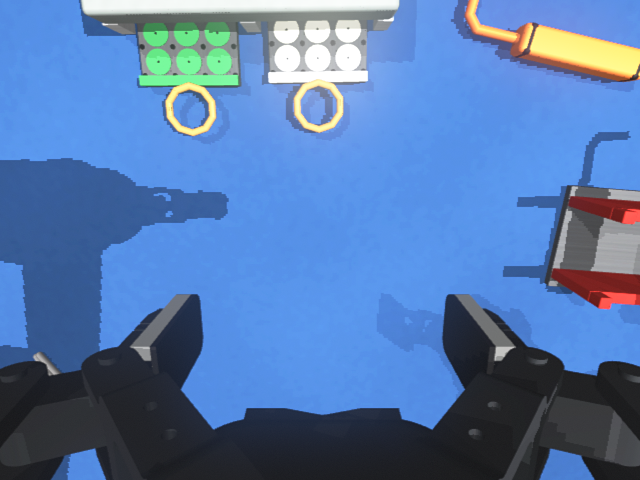

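The wrist view shows the white ring at about (318,106) with its front bar in columns 268–367 at row ~77, and the green ring at (190,110).

```bash
python3 - <<'E'
from m import *
p=dict(np.load("w2.npz")); im=cv2.imread("pics/w2.png"); hsv=masks(im)
B=cv2.inRange(hsv,(12,90,90),(30,255,255))
for n,b in (("green",(160,80,222,140)),("white",(288,76,350,136))):
    c=blob(B,b); e=cv2.fitEllipse(cv2.convexHull(c)); print(n,cv2.boundingRect(c),np.round(e[0],1),onz(0,e[0],.016,p).round(4))
W=cv2.inRange(hsv,(0,0,190),(180,60,255))
def side(rows,c0,c1,mask):
    pts=np.argwhere(mask[rows[0]:rows[1],c0:c1])[:,::-1]+[c0,rows[0]]
    w=np.array([onz(0,u,.016,p)[:2] for u in pts],np.float32)*1000; return cv2.minAreaRect(w)
print("bar",side((68,86),262,372,W))
G=cv2.inRange(hsv,(50,120,80),(75,255,255)); print("gbar",side((74,90),134,246,G))
# hood front top edge in wrist: first blue/dark going up, cols
g=cv2.cvtColor(im,cv2.COLOR_BGR2GRAY)
print(im[0:30,115].tolist()); 
t=cv2.imread("pics/top0.png"); print([ (r,t[r,190].tolist()) for r in range(198,232)])
E
python3 - <<'E'
import cv2
t=cv2.imread("pics/top0.png"); cv2.imwrite("pics/c1.png",cv2.resize(t[190:250,115:255],None,fx=5.5,fy=5.5,interpolation=0))
E
```

```text
green (166, 82, 50, 54) [190.4 108.6] [0.6441 0.0989 0.016 ]
white (300, 84, 41, 44) [319.2 105.4] [ 0.6448 -0.0132  0.016 ]
bar ((669.4600830078125, -12.271358489990234), (84.76719665527344, 11.179892539978027), 88.98091125488281)
gbar ((667.8353881835938, 98.436767578125), (83.99011993408203, 8.83128833770752), 88.9805908203125)
[[247, 248, 245], [247, 248, 245], [247, 248, 245], [247, 248, 245], [246, 248, 244], [246, 248, 244], [246, 248, 244], [246, 248, 244], [245, 247, 243], [239, 242, 236], [231, 234, 229], [223, 227, 221], [210, 216, 206], [184, 189, 180], [146, 150, 143], [107, 109, 105], [90, 92, 88], [90, 91, 88], [87, 89, 86], [87, 88, 85], [88, 89, 85], [85, 87, 83], [85, 87, 83], [121, 123, 120], [189, 189, 190], [135, 135, 135], [127, 127, 127], [125, 125, 126], [122, 123, 123], [124, 125, 126]]
[(198, [233, 235, 226]), (199, [234, 236, 227]), (200, [234, 236, 226]), (201, [235, 237, 227]), (202, [199, 203, 234]), (203, [70, 77, 249]), (204, [54, 61, 249]), (205, [53, 62, 248]), (206, [57, 64, 249]), (207, [59, 67, 249]), (208, [123, 129, 228]), (209, [237, 238, 225]), (210, [234, 236, 226]), (211, [233, 235, 227]), (212, [233, 235, 227]), (213, [231, 233, 222]), (214, [207, 213, 197]), (215, [110, 112, 102]), (216, [76, 76, 69]), (217, [75, 77, 72]), (218, [98, 101, 95]), (219, [132, 132, 128]), (220, [115, 116, 114]), (221, [113, 111, 110]), (222, [107, 109, 105]), (223, [114, 84, 70]), (224, [183, 101, 53]), (225, [187, 103, 54]), (226, [186, 102, 53]), (227, [185, 104, 53]), (228, [185, 101, 52]), (229, [182, 99, 52]), (230, [182, 99, 52]), (231, [187, 104, 54])]
```

View pics/c1.png

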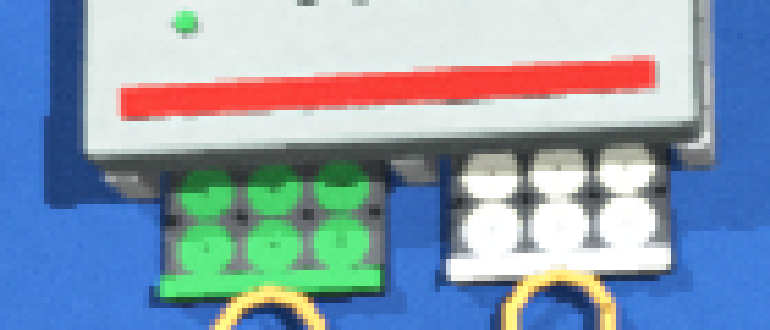

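Run:
```python
from m import *
print(onz("top",(190,222.5),0),onz("top",(190,214.7),.062))
p=dict(np.load("w2.npz"))
# front top edge per columns, wrist
im=cv2.imread("pics/w2.png"); g=cv2.cvtColor(im,cv2.COLOR_BGR2GRAY).astype(int)
P=[]
for c in (110,120,130,150,170,190,210,230,245,290,310,330,350,370,385):
    d=np.diff(g[5:22,c]); r=5+d.argmin()+.5; P.append(onz(0,(c,r),.062,p)[:2])
P=np.array(P); print(P.round(4)[::3]); k=np.polyfit(P[:,1],P[:,0],1); print(k,np.degrees(k[0]),np.polyval(k,-.0132))
S=dict(S=1); r=np.array([.6444,-.0132,.016]); print("scene/top proj ring",proj("top",r))
for z in ([.43,-.013,.041],[.54,-.013,.041]): 
    s=solve_ik(z,yaw_q(np.radians(-.8))); print(s)
```

```text
[0.70591487 0.04621954 0.        ] [0.70483977 0.03304396 0.062     ]
[[ 0.7082  0.1357]
 [ 0.7077  0.1069]
 [ 0.7076  0.0637]
 [ 0.7072  0.0062]
 [ 0.7077 -0.0369]]
[0.014243   0.70657798] 0.816063899990534 0.706389972076741
scene/top proj ring [217.05553134 246.95043371]
[-2.09708570e-01  8.00441682e-04  2.00572464e+00 -4.44089210e-16
  1.13506757e+00  1.37505039e+00]
[-1.66733905e-01  2.20421708e-01  1.75900390e+00 -4.44089210e-16
  1.16216704e+00  1.41802506e+00]
```

Run:
```python
from m import *
q=yaw_q(np.radians(-3.3)); x,y=.515,-.3044
move_gripper(.75,60)
move_ptp([x,y,.15],q)
print(move_l([x,y,.058],max_speed=.12,threshold=8))
move_gripper(0,60)
o=get_obs(); print(o["clock"],o["tcp_pos"],o["width"],o["ft_force"])
np.save("grasp.npy",np.r_[o["tcp_pos"],o["tcp_rot"]])
im=snapshot("wrist"); cv2.imwrite("pics/w3.png",im[:,:,::-1])
```

```text
False
5.6167 [ 0.51517359 -0.30457518  0.05858083] 0.2489414348289495 [-1.64749209  0.62188864  5.80177134]
```

View pics/w3.png

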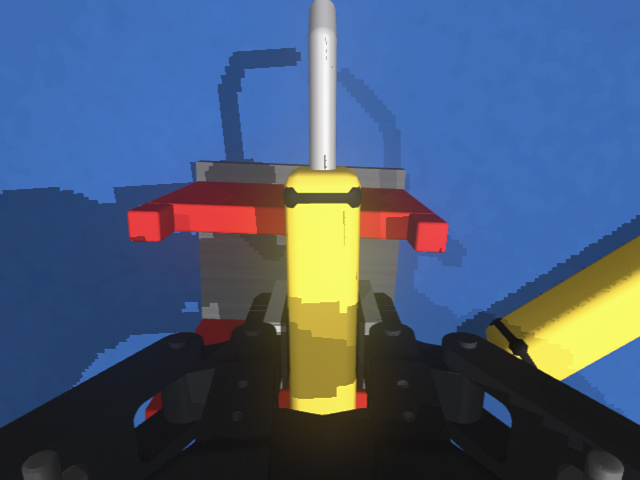

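The jaws are closed on the handle. I'll lift it, carry it to the ring, and check its attitude before inserting.

Run:
```python
from m import *
q=yaw_q(np.radians(-3.3)); x,y=.515,-.3044
move_l([x,y,.16],max_speed=.15)
q2=yaw_q(np.radians(-.8)); 
rx,ry=.6444,-.0132
d=.0998
a=np.radians(-.8)
gx,gy=rx-d*np.cos(a),ry-d*np.sin(a)
move_ptp([gx,gy,.13],q2); move_l([gx,gy,.075],max_speed=.12)
hold(.2)
o=get_obs(); print(o["clock"],o["tcp_pos"],o["width"],o["ft_force"],gx,gy)
for n in ("wrist","top","scene"):
    p=camera_params(n); im=snapshot(n); cv2.imwrite(f"pics/{n}4.png",im[:,:,::-1])
    if n=="wrist": np.savez("w4.npz",**{k:np.array(p[k]) for k in "KRt"})
t=cv2.imread("pics/top4.png")[200:310,130:290]; s=cv2.imread("pics/scene4.png")[150:260,300:460]
cv2.imwrite("pics/c4.png",np.vstack([cv2.resize(t,None,fx=2.6,fy=2.6,interpolation=2),cv2.resize(s,None,fx=2.6,fy=2.6,interpolation=2)]))
```

```text
8.4417 [ 0.54499734 -0.01192798  0.07579578] 0.24647941075649485 [ 0.88705616 -0.33250621 -1.68286046] 0.5446097281038714 -0.011806574402153302
```

View pics/wrist4.png

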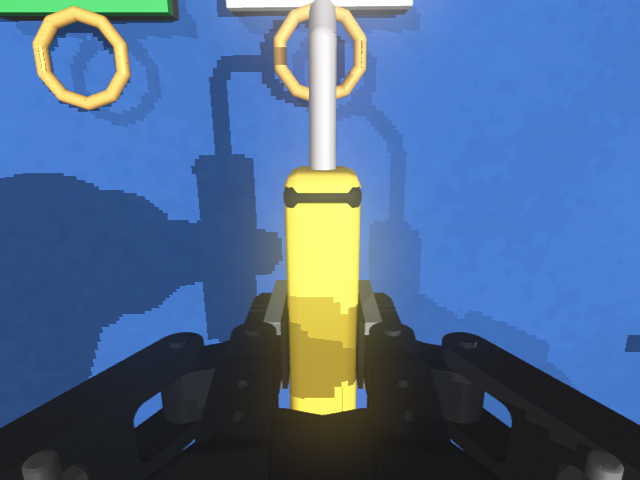

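View pics/c4.png

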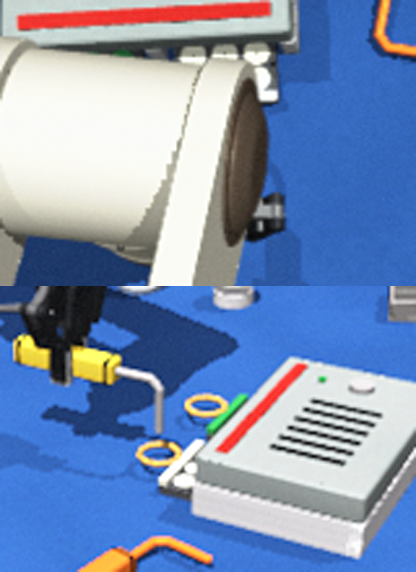

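Run:
```python
from m import *
p=dict(np.load("w4.npz")); 
for pt in ((275,54),(367,54),(321,101),(321,5)): print(pt,onz(0,pt,.016,p).round(4))
print("rod col at ring z .079+", onz(0,(323,100),.0955,p).round(4))
r=np.array([.6444,-.0132,.016]); print("ring in scene crop",(proj("scene",r)-[300,150])*2.6,"tip pred",(proj("scene",r+[0,0,.0235])-[300,150])*2.6)
s=cv2.imread("pics/scene4.png")[255:345,330:400] if 0 else cv2.imread("pics/scene4.png")[180:240,340:400]
cv2.imwrite("pics/c5.png",cv2.resize(s,None,fx=9,fy=9,interpolation=0))
```

```text
(275, 54) [0.6449 0.0085 0.016 ]
(367, 54) [ 0.6443 -0.0343  0.016 ]
(321, 101) [ 0.6238 -0.0126  0.016 ]
(321, 5) [ 0.6651 -0.0132  0.016 ]
rod col at ring z .079+ [ 0.6193 -0.0134  0.0955]
ring in scene crop [159.66082506 169.37494152] tip pred [160.01720261 147.87618991]
```

View pics/c5.png

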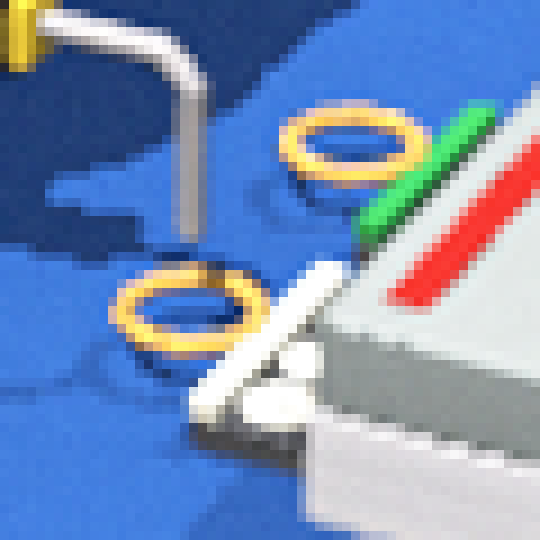

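The scene crop shows the tip at (192,238) directly above the ring centre at (190,311), matching the prediction, so I'll insert and drag.

Run:
```python
from m import *
a=np.radians(-.8); gx,gy=.5446,-.0118
print(move_l([gx,gy,.042],max_speed=.06,threshold=6))
o=get_obs(); print(o["clock"],o["tcp_pos"],o["ft_force"])
im=snapshot("scene"); cv2.imwrite("pics/c6.png",cv2.resize(im[180:240,340:400,::-1],None,fx=9,fy=9,interpolation=0))
```

```text
False
9.2917 [ 0.54468683 -0.01181254  0.04205952] [-0.34158804 -0.61454925 -0.53830009]
```

View pics/c6.png

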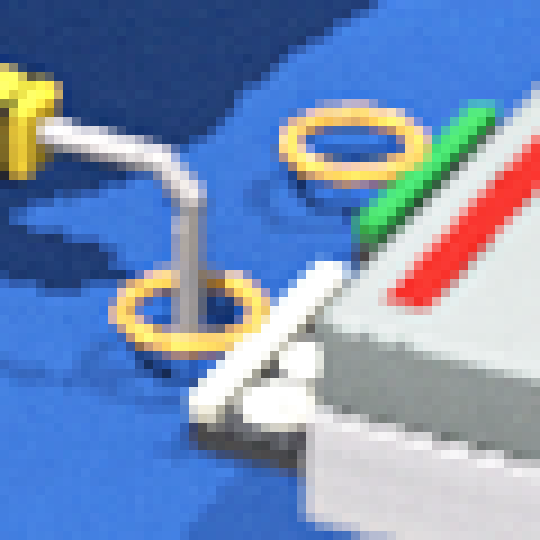

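The tip is through the ring at (190,330). I'll drag slowly.

Run:
```python
from m import *
a=np.radians(-.8); gx,gy=.5446,-.0118; L=.094
print(move_l([gx-L*np.cos(a),gy-L*np.sin(a),.042],max_speed=.04,threshold=25)); hold(.2)
o=get_obs(); print(o["clock"],o["tcp_pos"],o["ft_force"])
im=snapshot("scene"); cv2.imwrite("pics/c7.png",cv2.resize(im[150:260,290:450,::-1],None,fx=5,fy=5,interpolation=2))
```

```text
False
12.0417 [ 0.4506442  -0.01047672  0.04198297] [ 1.8453914   0.81831919 -1.65997619]
```

View pics/c7.png

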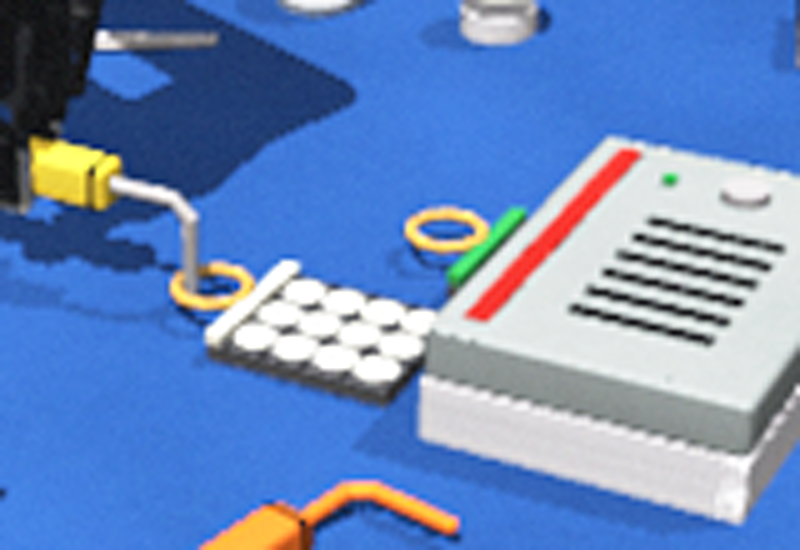

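Run:
```python
from m import *
print(onz("scene",(290+212/5,150+287/5),.016), "green",onz("scene",(290+447/5,150+231/5),.016))
```

```text
[ 0.56056747 -0.01051505  0.016     ] green [0.64265361 0.10006461 0.016     ]
```

Ring centre at x=0.561, about 146 mm in front of the face (x≈0.7065), so the tray is clear. Next I'll back the hook to the ring centre, raise it and return it to the rest.

Run:
```python
from m import *
o=get_obs(); x,y,z=o["tcp_pos"]
move_l([x+.0095,y,.042],max_speed=.04); 
print(move_l([x+.0095,y,.13],max_speed=.08,threshold=5)); print(get_obs()["ft_force"],get_obs()["tcp_pos"])
q=yaw_q(np.radians(-3.3)); X,Y=.515,-.3044
move_ptp([X,Y,.16],q); move_l([X,Y,.09],max_speed=.12); hold(.2)
o=get_obs(); print(o["clock"],o["tcp_pos"],o["ft_force"])
p=camera_params("wrist"); im=snapshot("wrist"); cv2.imwrite("pics/w8.png",im[:,:,::-1]); im=snapshot("scene"); cv2.imwrite("pics/s8.png",im[:,:,::-1])
```

```text
False
[-0.89103353 -0.60027172 -1.59868376] [ 0.45991767 -0.010442    0.1294608 ]
15.8167 [ 0.51528075 -0.30458383  0.09079558] [ 0.10780327 -0.02007503 -0.8495887 ]
```

View pics/w8.png

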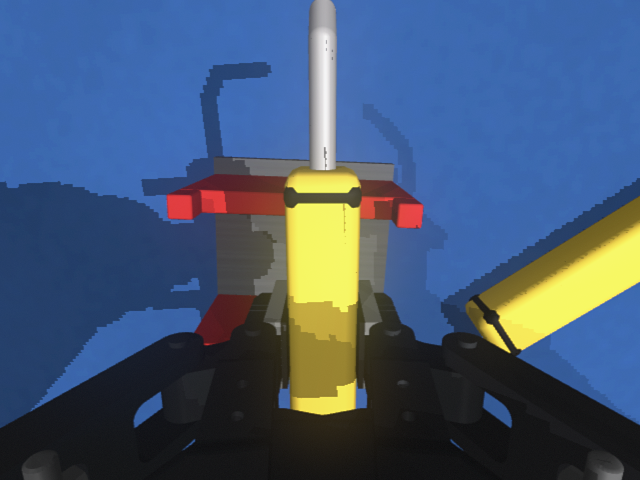

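View pics/s8.png

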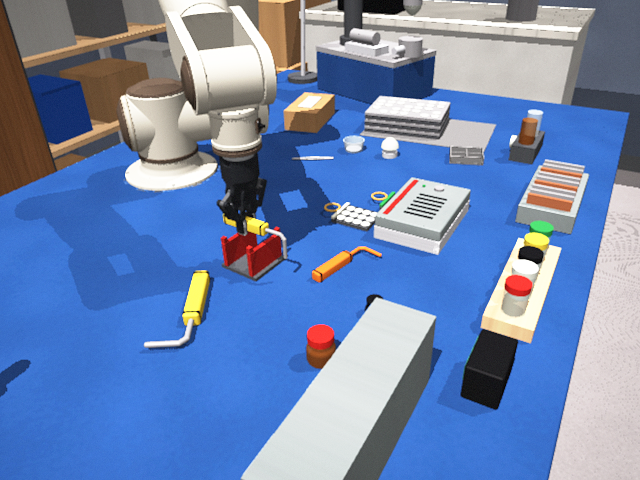

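The handle sits in the jaws exactly as it did at the grasp (band at row 197), the hook points down, and it is above its original place. I'll lower it and let go.

Run:
```python
from m import *
q=yaw_q(np.radians(-3.3)); X,Y=.515,-.3044
print(move_l([X,Y,.063],max_speed=.08)); print(move_l([X,Y,.0575],max_speed=.02,threshold=4)); 
o=get_obs(); print(o["clock"],o["tcp_pos"],o["ft_force"])
move_gripper(.6); hold(.2)
o=get_obs(); print(o["clock"],o["width"],o["ft_force"])
move_l([X,Y,.17],max_speed=.1)
p=camera_params("wrist"); im=snapshot("wrist"); cv2.imwrite("pics/w9.png",im[:,:,::-1])
np.savez("w9.npz",**{k:np.array(p[k]) for k in "KRt"})
im=snapshot("scene"); cv2.imwrite("pics/s9.png",cv2.resize(im[150:300,200:440,::-1],None,fx=3.3,fy=3.3,interpolation=2))
```

```text
False
True
16.7 [ 0.51530514 -0.30461963  0.05861633] [-1.31470497  1.060569    7.65555089]
17.3 0.5952359757508824 [-0.3959896  -0.7234296   0.49959371]
```

View pics/w9.png

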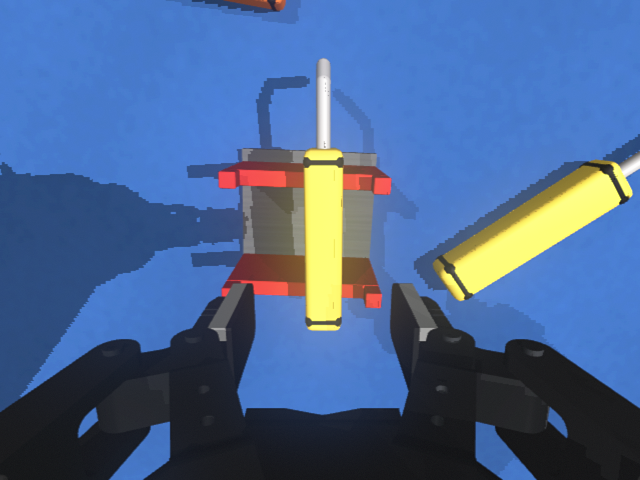

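View pics/s9.png

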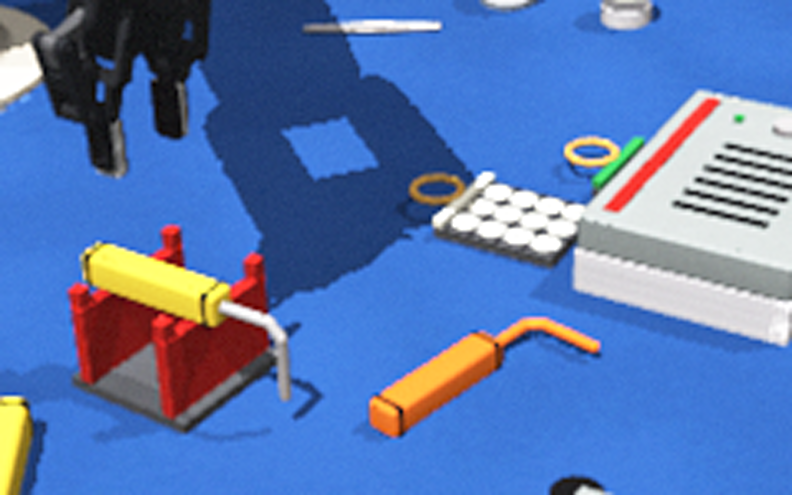

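The hook is back on its rest, level and pointing down, and the gripper is clear. I'll take one last check from the top camera before handing in.

Run:
```python
from m import *
move_l([.49,-.3044,.24],max_speed=.2)
im=snapshot("top"); cv2.imwrite("pics/t10.png",im[:,:,::-1])
```

```text
(no output)
```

View pics/t10.png

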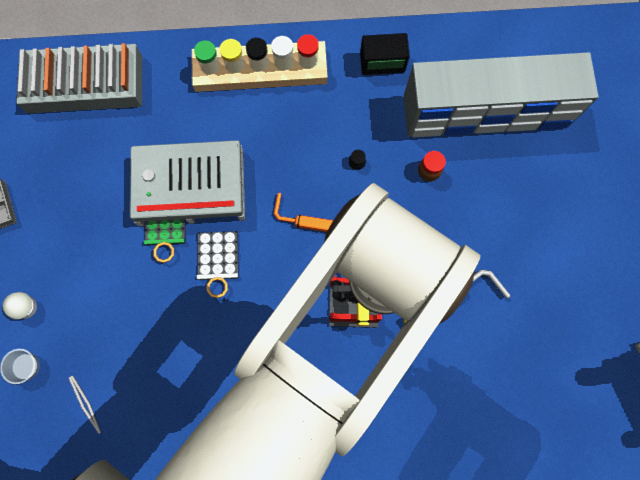

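The top view shows the whole white tray in front of the hood (ring at (217,287)), with blue bench visible behind it. The green ring is still at (164,252).

Run:
```python
from m import *
print(onz("top",(217,287),.016),onz("top",(164,252),.016)); o=get_obs(); print(o["clock"],o["ft_force"]); close_job()
```

```text
[ 0.55930218 -0.01089332  0.016     ] [0.6406181  0.09848939 0.016     ]
19.25 [-0.28436665  0.12427802 -0.36928501]
the job is handed in; nothing more can be done
```

The job is done and handed in at about 19 s. I took the small yellow hook from its red rest, put it through the white tray's ring and dragged the tray out. Then I put the hook back where it had lain and let go.

- **White tray:** the last checks put its ring centre at x ≈ 0.560 m, about 146 mm in front of the hood face (120 mm needed), with bench visible behind the tray.
- **Green tray:** its ring stayed at pixel (164,252) in the top view. The position estimates differ by 2–3 mm, which I put down to reading and calibration error.
- **Hook:** before I lifted the arm away, the wrist and scene views showed it level on the rest with the hook pointing down. In the final top view the arm hid most of it.
- **Forces:** the wrist force read at most 7.7 N, when the hook was set down on the rest. No check failed.

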